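Dock the diamond plate and poise the wide chisel over it for honing

TASK

Get ready to hone: slide the loose diamond plate, diamond side up, fully home into its bench holder, so that its backing runs under the lips and meets the end stop, and let go of it. Then draw the wide chisel out of the rack and bring it to the honing attitude over the plate: handle towards the holder's open end, blade in line with the plate and sloping down to the edge at about 30 degrees, bevel underneath, edge over the plate and 2 to 3 cm clear of it. Finish still holding it steady there, never touching plate or holder with it, so that I can wet the plate; leave the narrow chisels in the rack and the roll of tape where it lies.

Things in the scene. Friction and masses are not known exactly. Their poses are not given: they have to be found in the camera images.
- plate_center (a point): Centre, 9 mm up, of the loose diamond plate, lying flat: 152 (x) x 62 (y) x 18 mm, 0.3 kg, same both ways round. Black backing 62 wide, 8 thick; on it a dotted steel block 152 x 50 x 10 mm, diamond face up; so 6 mm ledges run along both sides, 8 mm up. Grasp it across the 50 mm steel, fingertips just above the ledges, 5 to 20 mm from the middle on the half that stays outside the guides.
- holder_seat (a point): Where plate_center lies when the plate is fully home in the holder. x along the slot from the open end to the stop, away from the robot; y left; z up. Bed (top of the holder's board) 9 mm below. The plate enters along +x, lying on the bed; its far end meets the stop at x = +76 mm. Home, its diamond face is 9 mm above this point.
- holder: Beech board 200 x 94 x 18 mm, fixed flat on the bench; same axes as holder_seat, which is 2 mm in x, 27 mm up from this origin. Two aluminium guides at x = +34 to +78: side walls 64 mm apart, lips with undersides 10 mm and tops 14 mm above the bed, gap between lips 55 mm; flared mouths (about 7 mm wider a side) from x = +17. Bed open without sides from x = -112 to +17.
- chisel_wide_grip (a point): On the axis of the wide chisel's round wooden handle (27 mm thick), 30 mm from its end, 208 mm from the edge; centre of mass 40 mm from here towards the edge. Chisel 237 mm, 0.16 kg, the only one with a 20 mm blade. x axis from handle to edge (handle and blade run within 3 degrees of it), y along the edge, z out of the bevelled face (other face flat).
- chisel_wide_edge (a point): Middle of the wide chisel's cutting edge; same axes. At the start the chisel leans in the rack 30 degrees from upright, handle up and towards the robot, bevel on the under side; it can be pinched at chisel_wide_grip from straight above, fingers closing along its y.
- rack: Wooden chisel rack fixed behind the 100 mm high bundle of boards; origin under its foot (112 x 176 mm), x away from the robot, y left. Three places at y = -58, 0, +58 mm: shoulders rest on the upper slotted bar at x = -35, height 135 mm; blades go on through a lower bar along (0.5, 0, -0.866). Draw a chisel out along its own axis; clear after 125 mm. Cheeks reach 155, handles 245 mm.
- chisel_narrow_a_grip (a point): Same point on the handle of a narrow chisel (12 mm blade, 224 mm long) in another place of the rack: a bystander.
- chisel_narrow_b_grip (a point): The same on the second narrow chisel, a bystander.
- masking_roll_center (a point): Centre of a roll of masking tape lying flat, 96 mm across, 24 mm high: a bystander.

How it is judged (in metres and radians):
On the way, in this order (a step that is already met when the one before it is completed fails the run):
1. the plate lies fully home in the holder and is let go (x of plate_center in the frame of holder_seat between -0.003 and 0.003 m and y of plate_center in the frame of holder_seat between -0.003 and 0.003 m and z of plate_center in the frame of holder_seat between -0.003 and 0.003 m and angle between the x axis of plate_center and the x axis of holder_seat, either way round below 0.06 rad and angle between plate_center's own z axis and vertical below 0.06 rad and contact force between the fingers and plate below 0.05 N), for 0.2 s.
2. the wide chisel is drawn out: held, off the rack, its edge above the upper bar (contact force between the fingers and chisel_wide above 1 N and contact force between chisel_wide and rack below 0.05 N and height (world z) of chisel_wide_edge above 0.118 m), for 0.1 s.
At the end, for the whole second after the job is handed in: Plate home within 3 mm; wide chisel held still in the fingers alone, edge over the plate within 20 mm of its middle line and 10 to 40 mm above it, blade sloping 20 to 40 degrees down away from the open end, within 14 degrees square to the plate, bevel underneath (x of plate_center in the frame of holder_seat between -0.003 and 0.003 m and y of plate_center in the frame of holder_seat between -0.003 and 0.003 m and z of plate_center in the frame of holder_seat between -0.003 and 0.003 m and angle between the x axis of plate_center and the x axis of holder_seat, either way round below 0.06 rad and angle between plate_center's own z axis and vertical below 0.06 rad and contact force between the fingers and chisel_wide above 1 N and contact force between chisel_wide and rack below 0.05 N and contact force between chisel_wide and plate below 0.05 N and contact force between chisel_wide and holder below 0.05 N and x of chisel_wide_edge in the frame of holder_seat between -0.076 and 0.076 m and y of chisel_wide_edge in the frame of holder_seat between -0.02 and 0.02 m and z of chisel_wide_edge in the frame of holder_seat between 0.019 and 0.049 m and angle between chisel_wide's own x axis and vertical between 1.92 and 2.27 rad and angle between chisel_wide's own z axis and vertical above 2.1 rad and x of chisel_wide_grip in the frame of holder_seat below -0.05 m and angle between the y axis of chisel_wide and the y axis of holder_seat, either way round below 0.25 rad and linear speed of chisel_wide below 0.02 m/s and angular speed of chisel_wide below 0.15 rad/s); the arm keeps its last pose, push and grip.
It fails at once if the wide chisel touches the plate or the holder (contact force between chisel_wide and plate above 1 N or contact force between chisel_wide and holder above 1 N).
It fails at once if a narrow chisel is moved from its place (distance of any of chisel_narrow_a_grip, chisel_narrow_b_grip from where it was at the start of the episode above 0.03 m).
It fails at once if the tape roll is shoved away (distance of masking_roll_center from where it was at the start of the episode above 0.03 m).
It also fails if it takes over 67 s, if anything falls off the work surface, if the arm or the gripper's body presses on something with over 40 N, if the wrist force passes 120 N, or if a joint passes its speed limit or range.

ROBOT

A 6-joint arm with a two-finger parallel gripper is mounted at the origin on a cart in front of the work surface, level with it; the furniture and walls round the work are solid. World frame = base frame: x ahead of the robot, y to its left, z up, the work surface at z = 0. Lengths are in mm, angles in rad, forces in N, time in s.
With the tool pointing down it reaches from about 350 to 975 mm from the base axis. Payload 7.1 kg.
Tool frame: the origin (TCP) lies on the front face of the gripper's body, between the roots of the fingers; the fingertips stand 80 mm ahead of it and the grasp point (between the pads) lies 61 mm ahead of it; z points along the fingers, y is the line along which they close (so a half turn about z gives the same grasp; the last joint's range is limited). The gripper opens to 88 mm and grips with 3 to 60 N. Pads are 20 mm wide; open, the fingers measure 115 mm over their backs; the gripper's body (75 mm by 178 mm) begins 61 mm behind the grasp point.
Start: joints at [1.191, 0.423, 1.63, -0, 1.089, -0.019], TCP at [220.607, 584.755, 302.675] pointing down, gripper open.
Joint ranges: [-3, 3], [-0.9, 2.11], [0.09, 2.58], [-1.31, 4.45], [0.11, 2.69], [-2.54, 2.54]. Speed limits (rad/s): [2.39, 2.39, 3.01, 3.14, 3.14, 3.14].

INTERFACE

Orientations are given as a rotation vector (axis times angle).
In Python, from workcell import readout, vision, close_job gives the robot as it stands.
- The arm moves only by the tool servo_tool, never from a script. Its argument "plan" is a list that holds one entry, the list of rows, each a list of 7 numbers: the gripper command: -1 is fully open, 1 is shut, values between are in proportion, then the shift along the world's x, y, z in units of 40 mm (1.0 is 40 mm), then the turn, a rotation vector about the world's x, y, z in units of 5 degrees (1.0 is 5 degrees). A call has 1 to 5 rows; each row shifts and turns the commanded pose from where the row before left it; what a row does not reach is not made up. A row lasts 1/12 s, in which the tool goes at most 41.7 mm and 7.16 degrees, less where a joint would pass 70% of its speed; a pose out of reach is approached as far as the arm can. A call is refused whole if a number of a shift passes 1 or a number of a turn 1, either way. A call with a gripper value outside its range is refused whole. The fingers move at their own pace and stop on an object; the grip force is fixed at half the most. Time passes only in rows, so rows that do not move let the fingers close. It gives the time, the measured TCP pose, the force, the opening and the grip force at its end, in the units of the state.
- readout.get_obs(): the state, without advancing time (a new reading comes with each control period).
- vision.get_image(name): name is "side" or "top"; returns the picture (400x640x3 uint8, red, green, blue); there is no depth.
- vision.camera_params(name): a dict with "fx", "fy", "cx", "cy" (pixels), "D" ([k1, k2, p1, p2, k3] as OpenCV has them; the pictures are not rectified), "rvec" (rotation vector, rad) and "tvec" (3), from world to camera coordinates, as OpenCV has them. Camera axes: x right, y down, z forward; pixel columns grow to the right and rows downward; lengths in mm; the calibration is good to about 2 mm. A picture is of the moment at which its call begins. camera_params takes no time and is no camera call.
- close_job(): hands the job in; it is judged then, once.
The state is a dict: "t": time; "qpos": joint angles; "qvel": joint speeds; "joint_torque": joint torques, N m; "ee_pos": TCP position; "orientation": TCP orientation; "ft_force": force on the tool from outside, world axes, zero at the start; "moment": the same for the moment, N m; "width": finger opening in mm; "grasp_force": force on a finger pad.
Only numpy, scipy, OpenCV 4.12 (cv2) and the standard library are available. Lean on these libraries where they do the work, as an engineer would, in place of code of your own. Each camera call takes 0.05 s, during which the arm holds its last target. There are 200 camera calls.

## Working session

There is one attempt and no reset: what is moved stays moved. The work goes in short steps, Python scripts to look and compute and a tool call to move; the robot and the scene stay as the last step left them, time stands still between calls to the robot, and variables do not carry over. Pictures are saved under pics/ and viewed, at most 10 in all, crops included, and the job is handed in when it is done.

Besides the shell and the picture viewer there is one more tool, called after "Emit:" by a JSON object that holds its "name" and its "arguments", one argument or row to a line. servo_tool: Moves the arm, as the interface text tells. Its arguments: {"type":"object","properties":{"plan":{"type":"array"}},"required":["plan"]}

```bash
mkdir -p pics; ls; python3 - <<'E'
from workcell import readout, vision
import cv2
print(readout.get_obs())
for n in("top","side"):
    cv2.imwrite(f"pics/{n}0.png",vision.get_image(n)[:,:,::-1]); print(vision.camera_params(n))
E
```

```text
pics
{'t': 0.0, 'qpos': array([ 1.19101286e+00,  4.23827083e-01,  1.63067380e+00,  1.19479603e-05,
        1.08858835e+00, -1.90133071e-02]), 'qvel': array([ 0.00053967,  0.00033988, -0.00175002, -0.00122364,  0.00062754,
       -0.00021332]), 'joint_torque': array([ 7.16967520e-06, -5.44603944e+01, -2.73665214e+01,  6.42292318e-02,
        2.24117265e-02, -1.17887212e-04]), 'ee_pos': array([220.4455986 , 584.37778108, 301.91655742]), 'orientation': array([-5.63581542e-01, -3.09031508e+00,  2.30073133e-03]), 'ft_force': array([-0.43056968,  0.15684615,  0.51678025]), 'moment': array([ 0.05203594, -0.01940504, -0.06972094]), 'grasp_force': 0.0, 'width': 87.842100589131}
{'fx': 368.8487845410854, 'fy': 368.8487845410854, 'cx': 321.2253780480079, 'cy': 205.26542488065522, 'D': array([-0.0860922,  0.       ,  0.       ,  0.       ,  0.       ]), 'rvec': array([ 2.13324183, -2.19262079,  0.12616344]), 'tvec': array([  78.69072373,  574.71657024, 1051.18742326])}
{'fx': 456.14458812441205, 'fy': 456.14458812441205, 'cx': 321.6098700795387, 'cy': 196.5240386252353, 'D': array([7.67223823e-05, 0.00000000e+00, 0.00000000e+00, 0.00000000e+00,
       0.00000000e+00]), 'rvec': array([ 2.1578243 ,  1.08440387, -0.41318985]), 'tvec': array([-387.50488461, -212.48944888, 1380.29832579])}
```

View pics/top0.png

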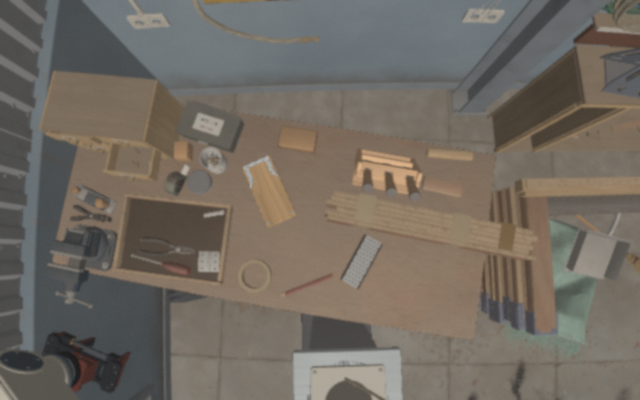

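View pics/side0.png

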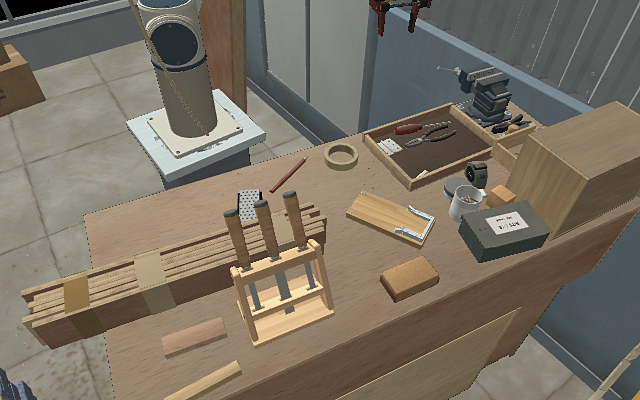

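```bash
cat > h.py <<'E'
import numpy as np, cv2
from workcell import readout, vision
def cam(n):
    p=vision.camera_params(n); K=np.array([[p['fx'],0,p['cx']],[0,p['fy'],p['cy']],[0,0,1]])
    R=cv2.Rodrigues(p['rvec'])[0]; return K,np.array(p['D']),R,np.array(p['tvec']),p
def ray(n,uv):
    K,D,R,t,_=cam(n)
    q=cv2.undistortPoints(np.array(uv,float).reshape(-1,1,2),K,D).reshape(-1,2)
    d=np.c_[q,np.ones(len(q))]@R; return -R.T@t,d/np.linalg.norm(d,axis=1)[:,None]
def plane(n,uv,z):
    o,d=ray(n,uv); return o+d*((z-o[2])/d[:,2])[:,None]
def tri(uvt,uvs):
    o1,d1=ray("top",uvt); o2,d2=ray("side",uvs); out=[]
    for a,b in zip(d1,d2):
        s=np.linalg.lstsq(np.c_[a,-b],o2-o1,rcond=None)[0]
        p,q=o1+a*s[0],o2+b*s[1]; out.append(np.r_[(p+q)/2,np.linalg.norm(p-q)])
    return np.array(out)
def proj(n,P):
    K,D,R,t,p=cam(n); return cv2.projectPoints(np.array(P,float).reshape(-1,1,3),p['rvec'],t,K,D)[0].reshape(-1,2)
E
python3 - <<'E'
from h import *
np.set_printoptions(precision=1,suppress=True)
t=cv2.imread('pics/top0.png'); s=cv2.imread('pics/side0.png')
# top crops: plate+rack+holder
a=cv2.resize(t[130:300,230:450],None,fx=3.6,fy=3.5,interpolation=cv2.INTER_CUBIC)
cv2.imwrite('pics/topc.png',a[:600,:800])
b=cv2.resize(s[175:350,215:450],None,fx=3.4,fy=3.4,interpolation=cv2.INTER_CUBIC)
cv2.imwrite('pics/sidec.png',b[:600,:800])
print(plane("top",[(363,261),(344,285),(355,288),(382,238),(371,234)],18)) 
print(plane("top",[(245,165),(268,156),(295,215),(273,226)],18))
print(plane("top",[(254,276)],12),plane("top",[(330,215),(535,250)],100))
E
```

```text
[[ 410.2  -55.3   18. ]
 [ 342.3    2.8   18. ]
 [ 332.6  -29.1   18. ]
 [ 476.  -114.3   18. ]
 [ 488.8  -82.1   18. ]]
[[707.6 290.5  18. ]
 [733.4 220.3  18. ]
 [551.4 141.6  18. ]
 [520.4 207.5  18. ]]
[[374.6 266.8  12. ]] [[ 541.4   39.7  100. ]
 [ 426.1 -533.5  100. ]]
```

View pics/topc.png

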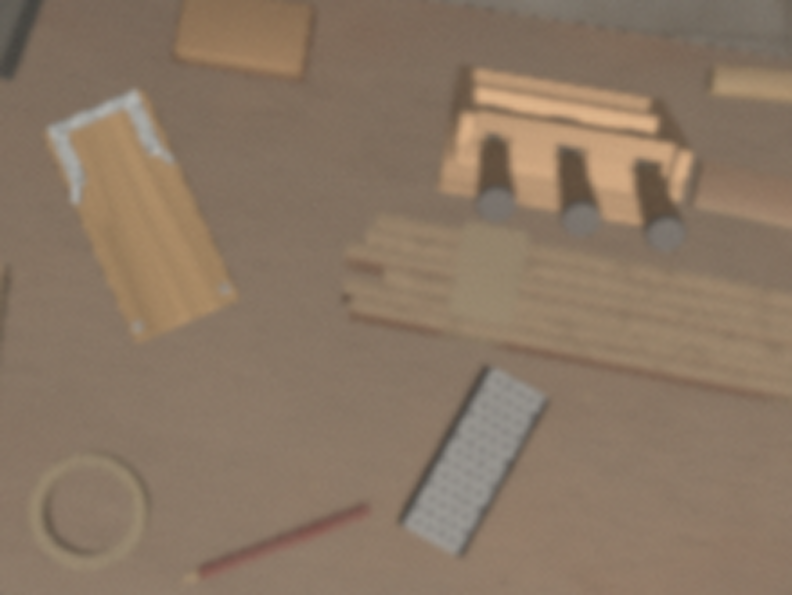

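View pics/sidec.png

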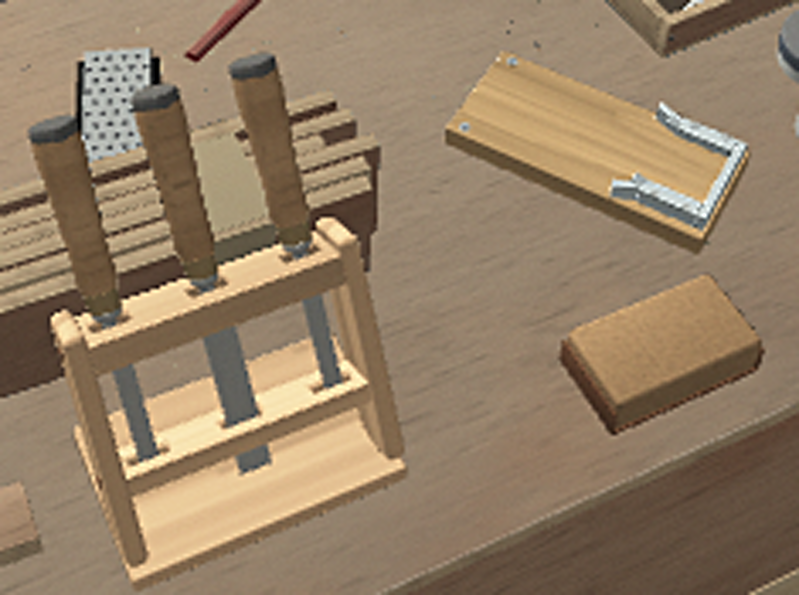

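```bash
cat > m.py <<'E'
from h import *
np.set_printoptions(precision=1,suppress=True)
t=cv2.imread('pics/top0.png'); s=cv2.imread('pics/side0.png')
def rectw(n,mask,z):
    c=max(cv2.findContours(mask.astype(np.uint8),0,cv2.CHAIN_APPROX_NONE)[0],key=cv2.contourArea)
    w=plane(n,cv2.convexHull(c).reshape(-1,2),z)[:,:2]
    return cv2.minAreaRect(w.astype(np.float32))
def roi(im,u0,v0,u1,v1):
    m=np.zeros(im.shape[:2],bool); m[v0:v1,u0:u1]=1; return m
T=t.astype(int); hsv=cv2.cvtColor(t,cv2.COLOR_BGR2HSV)
st=(hsv[:,:,1]<45)&(hsv[:,:,2]>115)&roi(t,335,225,390,295)
st=cv2.morphologyEx(st.astype(np.uint8),cv2.MORPH_CLOSE,np.ones((3,3)))
print("steel",rectw("top",st,18))
bl=((hsv[:,:,1]>105)|((hsv[:,:,1]<45)&(hsv[:,:,2]>130)))&roi(t,238,150,302,232)
bl=cv2.morphologyEx(bl.astype(np.uint8),cv2.MORPH_CLOSE,np.ones((3,3)))
print("board top",rectw("top",bl,18))
cor=np.array([(505,52),(447,129),(749,148),(702,236)])/3.4+[215,175]
print("side board corners",plane("side",cor,18)[:,:2])
ct=np.array([(495,201),(580,218),(665,235)])/[3.6,3.5]+[230,130]
cs=np.array([(253,63),(156,93),(51,128)])/3.4+[215,175]
print("caps",tri(ct,cs))
E
python3 m.py
```

```text
steel ((409.7878112792969, -51.18358612060547), (51.52490234375, 154.2122039794922), 58.94889831542969)
board top ((689.01953125, 248.74827575683594), (71.92452239990234, 91.54759216308594), 23.55621910095215)
side board corners [[522.9 226.1]
 [557.8 140.6]
 [700.3 304.9]
 [736.8 219.4]]
caps [[ 595.   -48.2  230.9    2.9]
 [ 581.9 -104.5  230.5    4.1]
 [ 568.7 -162.4  227.8    3.5]]
```

Emit:
{"name": "servo_tool", "arguments": {
  "plan": [
    [[-1,0.4,-0.9,-0.1,0,0,-0.4],[-1,0.4,-0.9,-0.1,0,0,-0.4],[-1,0.4,-0.9,-0.1,0,0,-0.4],[-1,0.4,-0.9,-0.1,0,0,-0.4],[-1,0.4,-0.9,-0.1,0,0,-0.4]]
  ]
}}

```text
t: 0.52
ee_pos: [300.7, 403.0, 282.2]
orientation: [-0.832, -3.029, 0.001]
ft_force: [1.1, 0.4, 0.6]
width: 87.7
grasp_force: 0.0
```

```bash
cat > m2.py <<'E'
from m import *
near=np.array([(137,342),(238,296)])/[3.6,3.5]+[230,130]
print("near corners top",plane("top",near,18)[:,:2])
m=(hsv[:,:,1]>95)&roi(t,238,150,302,232); print(m.sum(), hsv[190,270],hsv[220,250],hsv[165,255])
hs=cv2.cvtColor(s,cv2.COLOR_BGR2HSV); print(hs[215,385],hs[240,350])
# guides in side: bright low saturation
g=(hs[:,:,1]<40)&(hs[:,:,2]>150)&roi(s,390,195,440,245)
c=max(cv2.findContours(g.astype(np.uint8),0,cv2.CHAIN_APPROX_NONE)[0],key=cv2.contourArea)
print("guides side rect z32",cv2.minAreaRect(plane("side",c.reshape(-1,2),32)[:,:2].astype(np.float32)))
g=(hsv[:,:,1]<50)&(hsv[:,:,2]>140)&roi(t,238,150,302,232)
c=max(cv2.findContours(g.astype(np.uint8),0,cv2.CHAIN_APPROX_NONE)[0],key=cv2.contourArea)
print("guides top rect z32",cv2.minAreaRect(plane("top",c.reshape(-1,2),32)[:,:2].astype(np.float32)))
E
python3 m2.py
```

```text
steel ((409.7878112792969, -51.18358612060547), (51.52490234375, 154.2122039794922), 58.94889831542969)
board top ((689.01953125, 248.74827575683594), (71.92452239990234, 91.54759216308594), 23.55621910095215)
side board corners [[522.9 226.1]
 [557.8 140.6]
 [700.3 304.9]
 [736.8 219.4]]
caps [[ 595.   -48.2  230.9    2.9]
 [ 581.9 -104.5  230.5    4.1]
 [ 568.7 -162.4  227.8    3.5]]
near corners top [[515.7 222.3]
 [552.6 138.2]]
1497 [ 16 104 162] [ 15  67 134] [ 16  68 161]
[ 17 109 185] [ 16  68 147]
guides side rect z32 ((686.21630859375, 245.85589599609375), (67.39708709716797, 89.03990936279297), 22.969518661499023)
guides top rect z32 ((685.292724609375, 246.10882568359375), (69.48505401611328, 90.37396240234375), 23.55622673034668)
```

Emit:
{"name": "servo_tool", "arguments": {
  "plan": [
    [[-1,0.4,-0.93,-0.25,0,0,0],[-1,0.3,-0.93,-0.25,0,0,0],[-1,0.3,-0.93,-0.25,0,0,0],[-1,0.2,-0.93,-0.25,0,0,0],[-1,0.2,-0.93,-0.25,0,0,0]]
  ]
}}

```text
t: 0.93
ee_pos: [356.6, 217.0, 232.3]
orientation: [0.831, 3.03, 0.0]
ft_force: [1.3, -0.3, -0.1]
width: 87.6
grasp_force: 0.0
```

Emit:
{"name": "servo_tool", "arguments": {
  "plan": [
    [[-1,0.2,-0.93,-0.25,0,0,0],[-1,0.2,-0.93,-0.25,0,0,0],[-1,0.2,-0.93,-0.25,0,0,0],[-1,0.2,-0.93,-0.25,0,0,0],[-1,0.2,-0.93,-0.25,0,0,0]]
  ]
}}

```text
t: 1.35
ee_pos: [396.5, 31.0, 182.3]
orientation: [0.831, 3.03, 0.0]
ft_force: [1.0, -0.1, -0.5]
width: 87.5
grasp_force: 0.0
```

Emit:
{"name": "servo_tool", "arguments": {
  "plan": [
    [[-1,0.03,-0.9,0,0,0,0],[-1,0.03,-0.9,0,0,0,0],[-1,0,0,-0.8,0,0,0],[-1,0,0,0,0,0,0],[-1,0,0,0,0,0,0]]
  ]
}}

```text
t: 1.77
ee_pos: [397.6, -39.3, 149.7]
orientation: [-0.832, -3.025, 0.001]
ft_force: [0.4, 0.7, 0.6]
width: 88.0
grasp_force: 0.0
```

```bash
python3 - <<'E'
from h import *
o=readout.get_obs(); print(o['ee_pos'],o['orientation'],o['qpos'])
a=vision.get_image("top")[200:310,300:440,::-1]; b=vision.get_image("side")[100:260,180:330,::-1]
a=cv2.resize(a,(560,440));b=cv2.resize(b,(560,597))[:440]
cv2.imwrite('pics/g1.png',cv2.resize(np.hstack([a,b]),(800,314)))
E
```

```text
[397.62828131 -39.29123056 149.73348162] [-8.31711491e-01 -3.02451451e+00  9.40917426e-04] [-1.28325134e-01  3.88940850e-01  2.20356303e+00  1.45791546e-04
  5.53931094e-01 -1.16253166e+00]
```

View pics/g1.png

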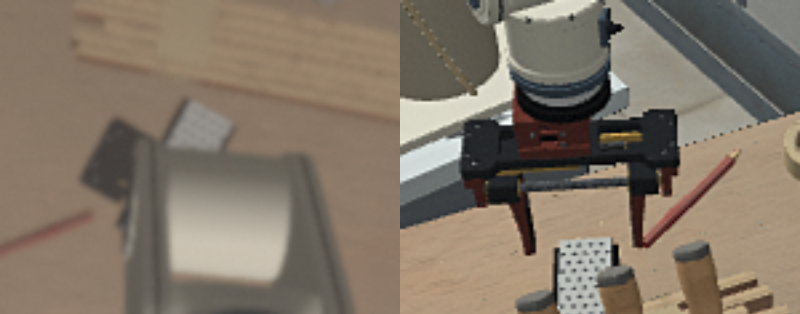

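Emit:
{"name": "servo_tool", "arguments": {
  "plan": [
    [[-1,0.05,-0.14,-0.7,0,0,0],[-1,0,0,-0.5,0,0,0],[-1,0,0,-0.25,0,0,0],[-1,0,0,0,0,0,0],[-1,0,0,0,0,0,0]]
  ]
}}

```text
t: 2.28
ee_pos: [401.3, -43.9, 93.5]
orientation: [0.827, 3.03, 0.0]
ft_force: [-0.3, 0.8, 0.2]
width: 87.7
grasp_force: 0.0
```

Emit:
{"name": "servo_tool", "arguments": {
  "plan": [
    [[1,0,0,0,0,0,0],[1,0,0,0,0,0,0],[1,0,0,0,0,0,0],[1,0,0,0,0,0,0],[1,0,0,0,0,0,0]]
  ]
}}

```text
t: 2.7
ee_pos: [401.2, -44.8, 93.1]
orientation: [0.831, 3.029, 0.0]
ft_force: [0.3, -0.4, -0.0]
width: 58.0
grasp_force: 0.0
```

Emit:
{"name": "servo_tool", "arguments": {
  "plan": [
    [[1,0,0,0,0,0,0],[1,0,0,0,0,0,0],[1,0,0,0,0,0,0],[1,0,0,0,0,0,0],[1,0,0,0,0,0,0]]
  ]
}}

```text
t: 3.12
ee_pos: [401.1, -44.9, 92.9]
orientation: [0.831, 3.029, 0.0]
ft_force: [-0.3, -0.1, 5.1]
width: 49.8
grasp_force: 30.0
```

Emit:
{"name": "servo_tool", "arguments": {
  "plan": [
    [[1,0,0,0.4,0,0,0],[1,0,0,0.6,0,0,0],[1,0,0.5,0.3,0,0,0.5],[1,0,0.8,0,0,0,0.9],[1,0,0.8,0,0,0,0.9]]
  ]
}}

```text
t: 3.53
ee_pos: [401.3, 39.6, 145.4]
orientation: [0.522, 3.096, 0.001]
ft_force: [-0.1, 0.6, -1.7]
width: 49.6
grasp_force: 30.0
```

Emit:
{"name": "servo_tool", "arguments": {
  "plan": [
    [[1,0.2,0.8,0,0,0,0.9],[1,0.5,0.8,0,0,0,0.9],[1,0.5,0.6,0,0,0,0.9],[1,0.5,0.6,0,0,0,0.9],[1,0.5,0.5,0,0,0,0.9]]
  ]
}}

```text
t: 3.95
ee_pos: [489.3, 173.0, 144.3]
orientation: [0.099, -3.139, 0.0]
ft_force: [0.6, 0.0, -3.0]
width: 49.5
grasp_force: 30.0
```

Emit:
{"name": "servo_tool", "arguments": {
  "plan": [
    [[1,0.5,0.4,0,0,0,0.9],[1,0.5,0,0,0,0,0.9],[1,0.2,0,0,0,0,0.9],[1,0,0,0,0,0,0.9],[1,0,0,0,0,0,0.5]]
  ]
}}

```text
t: 4.37
ee_pos: [537.1, 187.2, 143.9]
orientation: [0.654, -3.071, 0.0]
ft_force: [-0.0, -0.6, -2.9]
width: 49.7
grasp_force: 30.0
```

```bash
python3 - <<'E'
from h import *
from scipy.spatial.transform import Rotation as Ro
o=readout.get_obs(); R=Ro.from_rotvec(o['orientation']).as_matrix();print(o['ee_pos'],o['ft_force'],o['width'],'ydir',np.degrees(np.arctan2(R[1,1],R[0,1])),R[:,2])
a=vision.get_image("top")[130:250,220:340,::-1]; b=vision.get_image("side")[130:270,300:460,::-1]
a=cv2.resize(a,(400,400),interpolation=2);b=cv2.resize(b,(400,350),interpolation=2)
cv2.imwrite('pics/g2.png',np.hstack([a[:350],b]))
E
```

```text
[537.05038029 187.16086695 143.86869249] [-0.01793662 -0.57846683 -2.90013323] 49.66165386355263 ydir 114.05414183772578 [-1.20006748e-03 -3.90202127e-04 -9.99999204e-01]
```

View pics/g2.png

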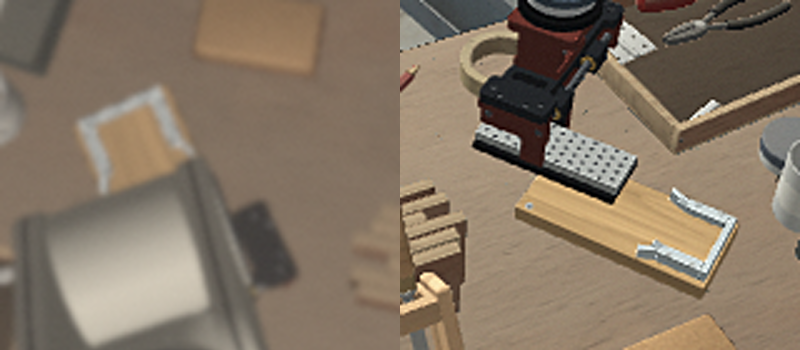

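Emit:
{"name": "servo_tool", "arguments": {
  "plan": [
    [[1,0.44,0.06,-0.2,0,0,-0.07],[1,0,0,-0.4,0,0,0],[1,0,0,-0.15,0,0,0],[1,0,0,0,0,0,0],[1,0,0,0,0,0,0]]
  ]
}}

```text
t: 4.88
ee_pos: [553.6, 189.3, 114.1]
orientation: [0.638, -3.074, 0.0]
ft_force: [-0.5, -0.3, -2.1]
width: 49.5
grasp_force: 30.0
```

```bash
python3 - <<'E'
from h import *
from scipy.spatial.transform import Rotation as Ro
o=readout.get_obs(); R=Ro.from_rotvec(o['orientation']).as_matrix();print(o['ee_pos'],o['ft_force'],o['width'],'ydir',np.degrees(np.arctan2(R[1,1],R[0,1])))
b=vision.get_image("side")[:,:,::-1]; cv2.imwrite('pics/s3full.png',b)
b=b[165:265,335:455]
cv2.imwrite('pics/g3.png',cv2.resize(b,(720,600),interpolation=2))
E
```

```text
[553.63392688 189.27636851 114.11036839] [-0.51865977 -0.30735371 -2.09416504] 49.50857883027038 ydir 113.43466184175537
```

View pics/g3.png

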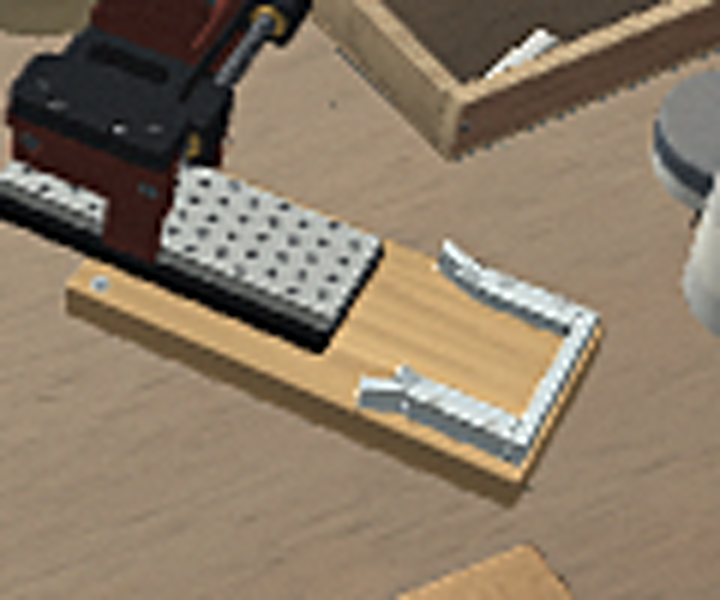

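```bash
python3 - <<'E'
from h import *
np.set_printoptions(precision=1,suppress=True)
w=lambda p,z: plane("side",np.array(p)/6+[335,165],z)[:,:2]
st=w([(380,243),(330,313)],39); sc=w([(597,318),(525,440)],32); br=w([(68,292),(522,483)],18)
li=w([(405,370),(520,422)],32); ll=w([(450,243),(597,314)],32)
s=np.array([630.7,222.8]); 
for yaw in (23.4,23.9):
    c,q=np.cos(np.radians(yaw)),np.sin(np.radians(yaw)); M=np.array([[c,-q],[q,c]])
    for n,p in dict(steel=st,stop=sc,brd=br,lipR=li,guideL=ll).items(): print(yaw,n,((p-s)@M).ravel())
d=br[1]-br[0]; print(np.degrees(np.arctan2(d[1],d[0])),np.linalg.norm(d))
d=li[1]-li[0]; print(np.degrees(np.arctan2(d[1],d[0])))
d=st[0]-st[1]; print(np.degrees(np.arctan2(d[1],d[0]))-90,np.linalg.norm(d))
E
```

```text
23.4 steel [  6.3  22.3   3.9 -23.1]
23.4 stop [ 96.1  35.2  93.5 -38.8]
23.4 brd [-98.7 -48.8  98.2 -47.6]
23.4 lipR [ 39.8 -29.5  88.6 -31.4]
23.4 guideL [29.5 43.6 95.3 37.2]
23.9 steel [  6.5  22.3   3.7 -23.1]
23.9 stop [ 96.4  34.3  93.1 -39.6]
23.9 brd [-99.2 -48.   97.8 -48.5]
23.9 lipR [ 39.6 -29.8  88.3 -32.1]
23.9 guideL [29.9 43.3 95.7 36.4]
23.760534087697888 196.96706256285006
21.22749026094872
20.442489085047015 45.501321789499656
```

Emit:
{"name": "servo_tool", "arguments": {
  "plan": [
    [[1,0.01,-0.02,-0.04,0,0,0.06],[1,0,0,-0.03,0,0,0],[1,0,0,0,0,0,0],[1,0,0,0,0,0,0]]
  ]
}}

```text
t: 5.27
ee_pos: [555.0, 188.8, 112.2]
orientation: [-0.647, 3.074, 0.0]
ft_force: [0.7, 0.1, -2.5]
width: 49.5
grasp_force: 30.0
```

Emit:
{"name": "servo_tool", "arguments": {
  "plan": [
    [[1,0,0,-0.03,0,0,0],[1,0,0,0,0,0,0],[1,0,0,0,0,0,0]]
  ]
}}

```text
t: 5.52
ee_pos: [555.2, 188.9, 111.0]
orientation: [-0.647, 3.074, 0.0]
ft_force: [0.9, 0.0, 0.3]
width: 49.2
grasp_force: 30.0
```

Emit:
{"name": "servo_tool", "arguments": {
  "plan": [
    [[1,0.183,0.081,0,0,0,0],[1,0.183,0.081,0,0,0,0],[1,0.183,0.081,0,0,0,0],[1,0.183,0.081,0,0,0,0],[1,0,0,0,0,0,0]]
  ]
}}

```text
t: 5.93
ee_pos: [586.1, 202.5, 111.0]
orientation: [-0.647, 3.072, 0.001]
ft_force: [1.1, 0.2, -0.9]
width: 49.5
grasp_force: 30.0
```

Emit:
{"name": "servo_tool", "arguments": {
  "plan": [
    [[1,0.137,0.06,0,0,0,0],[1,0.137,0.06,0,0,0,0],[1,0.137,0.06,0,0,0,0],[1,0.137,0.06,0,0,0,0],[1,0,0,0,0,0,0]]
  ]
}}

```text
t: 6.35
ee_pos: [606.4, 211.2, 110.9]
orientation: [0.647, -3.074, 0.001]
ft_force: [-3.6, -3.2, 7.4]
width: 49.6
grasp_force: 30.0
```

Emit:
{"name": "servo_tool", "arguments": {
  "plan": [
    [[1,0.09,0.04,0,0,0,0],[1,0.09,0.04,0,0,0,0],[1,0,0,0,0,0,0]]
  ]
}}

```text
t: 6.6
ee_pos: [612.6, 213.9, 110.9]
orientation: [0.646, -3.071, 0.001]
ft_force: [-6.8, -4.4, 10.3]
width: 49.4
grasp_force: 30.0
```

Emit:
{"name": "servo_tool", "arguments": {
  "plan": [
    [[1,0.045,0.02,0,0,0,0],[1,0.045,0.02,0,0,0,0],[1,0,0,0,0,0,0]]
  ]
}}

```text
t: 6.85
ee_pos: [615.5, 215.2, 110.9]
orientation: [0.646, -3.07, 0.002]
ft_force: [-8.3, -6.4, 12.4]
width: 49.4
grasp_force: 30.0
```

Emit:
{"name": "servo_tool", "arguments": {
  "plan": [
    [[1,0.045,0.02,0.01,0,0,0],[1,0.045,0.02,0,0,0,0],[1,0,0,0,0,0,0]]
  ]
}}

```text
t: 7.1
ee_pos: [619.9, 217.0, 110.9]
orientation: [0.646, -3.072, 0.001]
ft_force: [-3.9, -5.1, 5.2]
width: 49.5
grasp_force: 30.0
```

Emit:
{"name": "servo_tool", "arguments": {
  "plan": [
    [[1,0.045,0.02,0,0,0,0],[1,0.045,0.02,0,0,0,0],[1,0,0,0,0,0,0]]
  ]
}}

```text
t: 7.35
ee_pos: [623.2, 218.5, 110.9]
orientation: [0.646, -3.071, 0.002]
ft_force: [-6.4, -5.6, 7.2]
width: 49.3
grasp_force: 30.0
```

Emit:
{"name": "servo_tool", "arguments": {
  "plan": [
    [[1,0.045,0.02,0,0,0,0],[1,0.045,0.02,0,0,0,0],[1,0,0,0,0,0,0]]
  ]
}}

```text
t: 7.6
ee_pos: [626.8, 220.0, 111.0]
orientation: [0.646, -3.071, 0.002]
ft_force: [-6.0, -5.5, 7.0]
width: 49.1
grasp_force: 30.0
```

```bash
python3 - <<'E'
from h import *
b=vision.get_image("side")[165:265,335:455,::-1]
cv2.imwrite('pics/g4.png',cv2.resize(b,(720,600),interpolation=2))
E
```

```text
(no output)
```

View pics/g4.png

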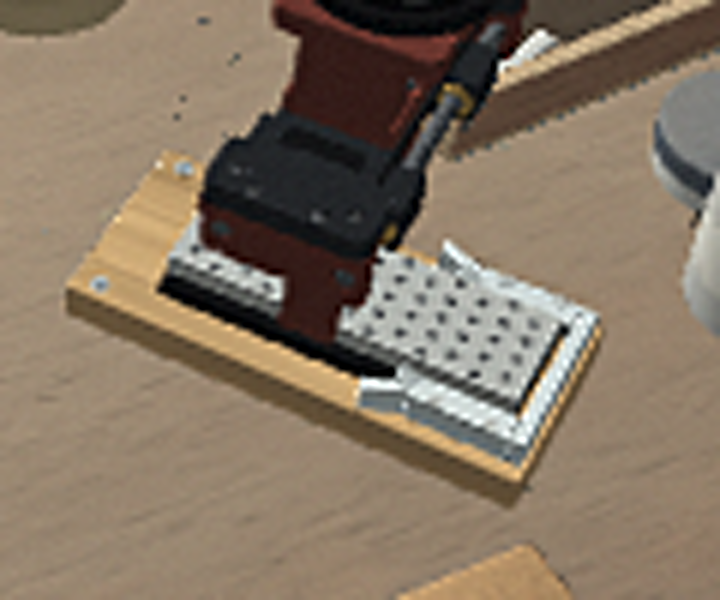

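Emit:
{"name": "servo_tool", "arguments": {
  "plan": [
    [[1,0.045,0.02,0,0,0,0],[1,0.045,0.02,0,0,0,0],[1,0,0,0,0,0,0]]
  ]
}}

```text
t: 7.9
ee_pos: [630.0, 221.4, 110.9]
orientation: [0.646, -3.07, 0.002]
ft_force: [-7.4, -5.6, 8.9]
width: 49.5
grasp_force: 30.0
```

Emit:
{"name": "servo_tool", "arguments": {
  "plan": [
    [[1,0.035,0.015,0,0,0,0],[1,0.035,0.015,0,0,0,0],[1,0,0,0,0,0,0]]
  ]
}}

```text
t: 8.15
ee_pos: [630.5, 221.6, 110.9]
orientation: [0.644, -3.064, 0.004]
ft_force: [-16.1, -10.8, 17.5]
width: 49.7
grasp_force: 30.0
```

Emit:
{"name": "servo_tool", "arguments": {
  "plan": [
    [[1,0.03,0.013,0,0,0,0],[1,0,0,0,0,0,0],[1,0,0,0,0,0,0]]
  ]
}}

```text
t: 8.4
ee_pos: [630.7, 221.6, 110.9]
orientation: [0.644, -3.062, 0.004]
ft_force: [-18.9, -11.6, 20.5]
width: 49.7
grasp_force: 30.0
```

Emit:
{"name": "servo_tool", "arguments": {
  "plan": [
    [[1,-0.045,-0.02,0.02,0,0,0],[1,0,0,0,0,0,0],[-1,0,0,0,0,0,0],[-1,0,0,0,0,0,0],[-1,0,0,0,0,0,0]]
  ]
}}

```text
t: 8.82
ee_pos: [634.2, 223.7, 111.9]
orientation: [-0.647, 3.073, 0.0]
ft_force: [-0.1, 0.5, -0.0]
width: 66.1
grasp_force: 0.0
```

Emit:
{"name": "servo_tool", "arguments": {
  "plan": [
    [[-1,0,0,0,0,0,0],[-1,0,0,0,0,0,0],[-1,0,0,0.3,0,0,0],[-1,0,0,0.9,0,0,0],[-1,0,0,0.9,0,0,0]]
  ]
}}

```text
t: 9.23
ee_pos: [632.6, 223.3, 195.8]
orientation: [0.647, -3.071, 0.001]
ft_force: [-0.2, -0.7, 1.0]
width: 87.8
grasp_force: 0.0
```

Emit:
{"name": "servo_tool", "arguments": {
  "plan": [
    [[-0.1,-0.2,-0.6,0.8,0,0,0],[-0.1,-0.2,-0.6,0.8,0,0,-0.9],[-0.1,-0.2,-0.6,0.8,0,0,-0.9],[-0.1,-0.2,-0.6,0.8,0,0,-0.9],[-0.1,-0.2,-0.6,0.8,0,0,-0.9]]
  ]
}}

```text
t: 9.65
ee_pos: [592.8, 102.5, 358.5]
orientation: [-0.153, 3.137, 0.0]
ft_force: [0.9, -0.2, 0.3]
width: 57.3
grasp_force: 0.0
```

```bash
python3 - <<'E'
from h import *
o=readout.get_obs(); print(o['ee_pos'],o['width'],o['t'])
s=vision.get_image("side")[:,:,::-1]; t=vision.get_image("top")[:,:,::-1]
cv2.imwrite('pics/s5.png',s);cv2.imwrite('pics/t5.png',t)
a=cv2.resize(s[165:265,335:455],(480,400),interpolation=2)
b=cv2.resize(s[170:270,210:330],(320,267),interpolation=2)
c=np.zeros((400,800,3),np.uint8); c[:,:480]=a; c[:267,480:]=b; cv2.imwrite('pics/g5.png',c)
E
```

```text
[592.82162427 102.53066769 358.45425901] 57.25022858298535 9.65
```

View pics/g5.png

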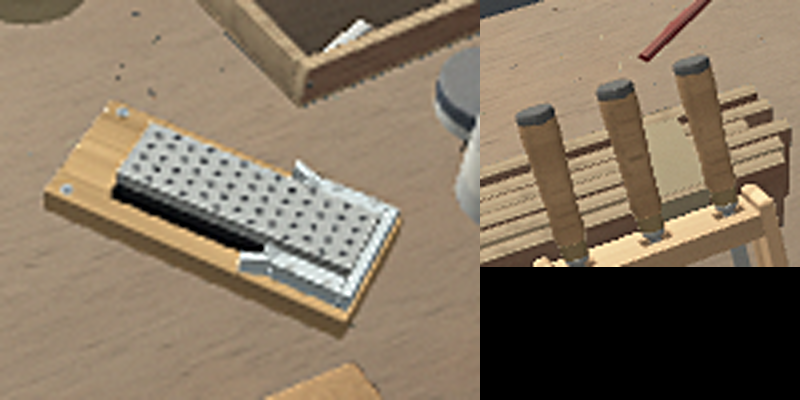

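```bash
python3 - <<'E'
from h import *
np.set_printoptions(precision=1,suppress=True)
w=plane("side",np.array([(150,125),(118,183),(350,270),(388,208)])/4+[335,165],36)[:,:2]
print(w,w.mean(0)); d=w[3]+w[2]-w[0]-w[1]; print(np.degrees(np.arctan2(d[1],d[0])),np.linalg.norm(d)/2)
g=np.array([592.3,-106.9,212]); D=np.array([.487,-.112,-.866])
P=[g-30*D,g,g+85*D,g+208*D]
print("side",proj("side",P),"top",proj("top",P))
print("obs edge side", np.array([253,472])/3.4+[215,175])
# handle axis mids in the side and top picture: skin-brown handle rows
s=cv2.imread('pics/s5.png'); h=cv2.cvtColor(s,cv2.COLOR_BGR2HSV)
for v in (212,222,232,242):
    print(v,[tuple(h[v,u]) for u in range(254,284,3)])
E
```

```text
[[564.7 217.6]
 [590.  169.4]
 [721.5 234. ]
 [701.1 287.5]] [644.3 227.1]
26.657778561282175 149.89953562399182
side [[258.7 198. ]
 [262.3 212.8]
 [272.3 253.2]
 [285.7 307.5]] top [[390.6 193.2]
 [389.7 188.8]
 [387.4 177.8]
 [384.7 164.7]]
obs edge side [289.4 313.8]
212 [(np.uint8(15), np.uint8(63), np.uint8(182)), (np.uint8(16), np.uint8(113), np.uint8(124)), (np.uint8(16), np.uint8(116), np.uint8(110)), (np.uint8(16), np.uint8(110), np.uint8(111)), (np.uint8(15), np.uint8(118), np.uint8(110)), (np.uint8(14), np.uint8(125), np.uint8(88)), (np.uint8(16), np.uint8(66), np.uint8(171)), (np.uint8(19), np.uint8(84), np.uint8(155)), (np.uint8(18), np.uint8(77), np.uint8(183)), (np.uint8(18), np.uint8(79), np.uint8(185))]
222 [(np.uint8(18), np.uint8(75), np.uint8(194)), (np.uint8(13), np.uint8(96), np.uint8(101)), (np.uint8(15), np.uint8(114), np.uint8(110)), (np.uint8(16), np.uint8(109), np.uint8(119)), (np.uint8(15), np.uint8(112), np.uint8(116)), (np.uint8(15), np.uint8(115), np.uint8(111)), (np.uint8(15), np.uint8(88), np.uint8(124)), (np.uint8(20), np.uint8(72), np.uint8(184)), 
[... 307 characters left out ...]
p.uint8(125)), (np.uint8(16), np.uint8(109), np.uint8(119)), (np.uint8(14), np.uint8(118), np.uint8(115)), (np.uint8(21), np.uint8(69), np.uint8(181)), (np.uint8(21), np.uint8(69), np.uint8(177)), (np.uint8(19), np.uint8(70), np.uint8(176))]
242 [(np.uint8(14), np.uint8(97), np.uint8(131)), (np.uint8(18), np.uint8(78), np.uint8(205)), (np.uint8(20), np.uint8(72), np.uint8(199)), (np.uint8(18), np.uint8(86), np.uint8(172)), (np.uint8(15), np.uint8(112), np.uint8(116)), (np.uint8(15), np.uint8(112), np.uint8(109)), (np.uint8(16), np.uint8(115), np.uint8(102)), (np.uint8(14), np.uint8(120), np.uint8(106)), (np.uint8(22), np.uint8(69), np.uint8(184)), (np.uint8(19), np.uint8(71), np.uint8(179))]
```

Emit:
{"name": "servo_tool", "arguments": {
  "plan": [
    [[-0.1,0,-0.85,0,0,0,-0.7],[-0.1,0,-0.85,0,0,0,-0.8],[-0.1,0,-0.85,0,0,0,-0.8],[-0.1,0,-0.85,0,0,0,-0.8],[-0.1,0,-0.85,0,0,0,-0.6]]
  ]
}}

```text
t: 10.17
ee_pos: [593.4, -67.5, 356.0]
orientation: [0.351, 3.122, 0.0]
ft_force: [0.1, -0.4, -0.3]
width: 48.2
grasp_force: 0.0
```

Emit:
{"name": "servo_tool", "arguments": {
  "plan": [
    [[-0.1,0,-0.85,0,0,0,0],[-0.1,0,0,0,0,0,0],[-0.1,0,0,0,0,0,0]]
  ]
}}

```text
t: 10.42
ee_pos: [593.5, -101.7, 355.8]
orientation: [-0.351, -3.122, -0.0]
ft_force: [-1.1, -0.1, -0.2]
width: 48.6
grasp_force: 0.0
```

Emit:
{"name": "servo_tool", "arguments": {
  "plan": [
    [[-0.1,0.04,-0.145,-0.4,0,0,0],[-0.1,0,0,-0.4,0,0,0],[-0.1,0,0,-0.2,0,0,0],[-0.1,0,0,0,0,0,0]]
  ]
}}

```text
t: 10.75
ee_pos: [594.3, -104.8, 313.9]
orientation: [-0.345, -3.119, -0.001]
ft_force: [-0.7, -0.5, -1.4]
width: 47.8
grasp_force: 0.0
```

Emit:
{"name": "servo_tool", "arguments": {
  "plan": [
    [[-0.1,0,0,-0.3,0,0,0],[-0.1,0,0,-0.3,0,0,0],[-0.1,0,0,-0.2,0,0,0],[-0.1,0,0,0,0,0,0]]
  ]
}}

```text
t: 11.08
ee_pos: [594.2, -105.9, 281.7]
orientation: [-0.347, -3.119, -0.001]
ft_force: [-1.3, -0.5, -0.2]
width: 48.5
grasp_force: 0.0
```

Emit:
{"name": "servo_tool", "arguments": {
  "plan": [
    [[-0.1,0,0,-0.2,0,0,0],[-0.1,0,0,-0.2,0,0,0],[-0.1,0,0,0,0,0,0],[-0.1,0,0,0,0,0,0]]
  ]
}}

```text
t: 11.42
ee_pos: [595.0, -106.4, 267.4]
orientation: [-0.348, -3.121, -0.0]
ft_force: [0.2, 0.1, -0.2]
width: 48.3
grasp_force: 0.0
```

```bash
python3 - <<'E'
from h import *
o=readout.get_obs(); print(o['ee_pos'],o['width'],o['t'],o['ft_force'])
s=vision.get_image("side")[:,:,::-1]
b=cv2.resize(s[130:300,200:340],(640,600)[::1],interpolation=2)
cv2.imwrite('pics/g6.png',b)
E
```

```text
[ 594.97619661 -106.36506506  267.36144702] 48.325856871539536 11.4167 [ 0.16076126  0.06205207 -0.2343089 ]
```

View pics/g6.png

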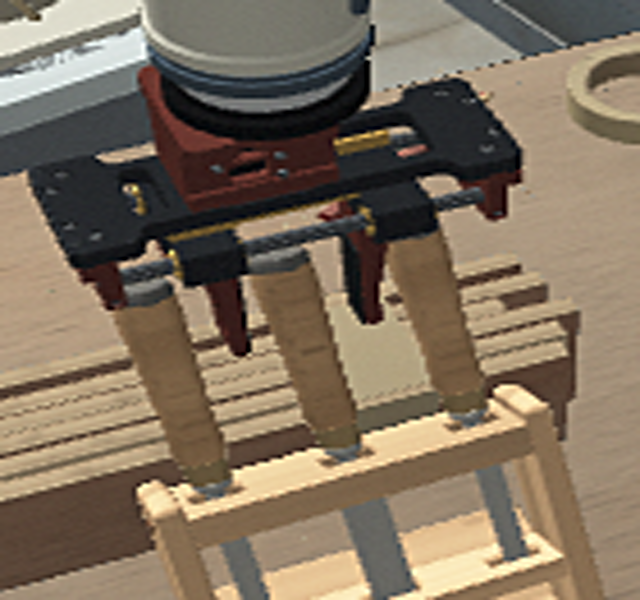

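Emit:
{"name": "servo_tool", "arguments": {
  "plan": [
    [[1,0,0,0,0,0,0],[1,0,0,0,0,0,0],[1,0,0,0,0,0,0],[1,0,0,0,0,0,0],[1,0,0,0,0,0,0]]
  ]
}}

```text
t: 11.88
ee_pos: [595.3, -106.6, 268.3]
orientation: [0.348, 3.122, -0.001]
ft_force: [-0.1, -1.3, 1.1]
width: 25.9
grasp_force: 30.0
```

Emit:
{"name": "servo_tool", "arguments": {
  "plan": [
    [[1,-0.12,0.028,0.217,0,0,0],[1,-0.12,0.028,0.217,0,0,0],[1,-0.12,0.028,0.217,0,0,0],[1,-0.12,0.028,0.217,0,0,0],[1,0,0,0,0,0,0]]
  ]
}}

```text
t: 12.3
ee_pos: [575.6, -101.6, 305.0]
orientation: [0.348, 3.12, -0.0]
ft_force: [0.3, -0.1, -2.3]
width: 25.8
grasp_force: 30.0
```

Emit:
{"name": "servo_tool", "arguments": {
  "plan": [
    [[1,-0.18,0.042,0.325,0,0,0],[1,-0.18,0.042,0.325,0,0,0],[1,-0.18,0.042,0.325,0,0,0],[1,-0.18,0.042,0.325,0,0,0],[1,0,0,0,0,0,0]]
  ]
}}

```text
t: 12.72
ee_pos: [546.9, -95.0, 357.1]
orientation: [0.348, 3.119, -0.0]
ft_force: [0.5, -0.1, -1.3]
width: 26.7
grasp_force: 30.0
```

Emit:
{"name": "servo_tool", "arguments": {
  "plan": [
    [[1,-0.18,0.042,0.325,0,0,0],[1,-0.18,0.042,0.325,0,0,0],[1,-0.18,0.042,0.325,0,0,0],[1,0,0,0,0,0,0],[1,0,0,0,0,0,0]]
  ]
}}

```text
t: 13.13
ee_pos: [525.7, -90.1, 394.8]
orientation: [0.348, 3.12, -0.0]
ft_force: [-0.2, -0.2, -1.9]
width: 26.2
grasp_force: 30.0
```

Emit:
{"name": "servo_tool", "arguments": {
  "plan": [
    [[1,-0.24,0.725,0,0,0,0.92],[1,-0.24,0.725,0,0,0,0.92],[1,-0.24,0.725,0,0,0,0.92],[1,-0.24,0.725,0,0,0,0.92],[1,-0.24,0.725,0,0,0,0.92]]
  ]
}}

```text
t: 13.55
ee_pos: [477.0, 56.0, 393.0]
orientation: [0.287, -3.128, -0.0]
ft_force: [-0.1, -0.2, -1.1]
width: 26.3
grasp_force: 30.0
```

Emit:
{"name": "servo_tool", "arguments": {
  "plan": [
    [[1,-0.24,0.725,0,0,0,0.92],[1,-0.24,0.725,0,0,0,0.92],[1,-0.24,0.725,0,0,0,0.9],[1,0,0,0,0,0,0],[1,0,0,0,0,0,0]]
  ]
}}

```text
t: 13.97
ee_pos: [448.3, 143.1, 393.1]
orientation: [0.657, -3.071, 0.0]
ft_force: [0.7, -0.3, -2.0]
width: 26.2
grasp_force: 30.0
```

Emit:
{"name": "servo_tool", "arguments": {
  "plan": [
    [[1,0,0,0,0.4,-0.915,0],[1,0,0,0,0.4,-0.915,0],[1,0,0,-0.3,0.4,-0.915,0],[1,0,0,-0.4,0.4,-0.915,0],[1,0,0,-0.5,0.4,-0.915,0]]
  ]
}}

```text
t: 14.38
ee_pos: [449.7, 140.9, 346.3]
orientation: [-0.559, 2.647, 0.12]
ft_force: [0.9, 0.2, -2.9]
width: 26.4
grasp_force: 30.0
```

Emit:
{"name": "servo_tool", "arguments": {
  "plan": [
    [[1,0,0,-0.5,0.4,-0.915,0],[1,0,0,-0.4,0,0,0],[1,0,0,-0.2,0,0,0],[1,0,0,0,0,0,0],[1,0,0,0,0,0,0]]
  ]
}}

```text
t: 14.8
ee_pos: [449.6, 141.6, 301.8]
orientation: [-0.544, 2.569, 0.141]
ft_force: [1.0, -0.9, -2.7]
width: 26.3
grasp_force: 30.0
```

```bash
cat > c.py <<'E'
from h import *
from scipy.spatial.transform import Rotation as Ro
np.set_printoptions(precision=2,suppress=True)
o=readout.get_obs(); R=Ro.from_rotvec(o['orientation']).as_matrix(); p=o['ee_pos']
print(o['t'],p,o['width'],o['grasp_force'],o['ft_force'],'tool z',R[:,2],'tool y',R[:,1])
z=R[:,2]; g=p+61*z; h=np.array([z[0],z[1]])/np.hypot(z[0],z[1])
a=np.arccos(-z[2])+np.radians(30) # angle of chisel axis from down
ax=np.r_[np.sin(a)*h,-np.cos(a)]; e=g+208*ax
yaw=np.radians(23.7); M=np.array([[np.cos(yaw),-np.sin(yaw)],[np.sin(yaw),np.cos(yaw)]])
print('pred edge',e,'seat xy',(e[:2]-[641,226.5])@M,'slope',np.degrees(np.arcsin(-ax[2])))
P=[g-30*ax,g,e]; print('side',proj("side",P),'top',proj("top",P))
for n in("side","top"):
    im=vision.get_image(n)[:,:,::-1]; k=len(__import__('os').listdir('pics')); cv2.imwrite(f'pics/{n}_{k}.png',im)
    old=cv2.imread('pics/s5.png' if n=="side" else 'pics/t5.png')
    d=(np.abs(im.astype(int)-old).max(2)>25).astype(np.uint8)
    q=proj(n,[e])[0].astype(int); u0,v0=max(q[0]-40,0),q[1]-22
    print(n,(u0,v0)); print("\n".join("".join(".#"[x] for x in r) for r in d[v0:v0+40:1,u0:u0+65]))
E
python3 c.py
```

```text
14.8 [449.61 141.57 301.77] 26.30597814695058 30.002147993654944 [ 0.96 -0.89 -2.73] tool z [ 0.46  0.2  -0.87] tool y [-0.4   0.91 -0.  ]
pred edge [642.49 225.67 144.65] seat xy [ 1.03 -1.36] slope 30.077831479545452
side [[324.09 109.33]
 [334.2  118.54]
 [403.05 181.29]] top [[287.49 248.13]
 [283.44 237.98]
 [259.51 177.61]]
side (np.int64(363), np.int64(159))
................#######.###......................................
...................####.####.....................................
....................###.#####....................................
.....................#########...................................
......................#########..................................
.......................###.##.##.................................
........................####.####................................
..........................##.######..............................
...........................#########.............................
............................#########............................
.............................#########...........................
......
[... 3882 characters left out ...]
.........###.#....#...#######.##########
..................................###.....##....######....#######
...................................###....##....########..#######
...................................###.#........#################
...................................###.#...#....##########.######
...................................###...........################
...................................####..........##########.#####
..................................#####.....#.....#########.#####
.................................###.##...........#########..####
...................................#.#............##########.####
....................................#..............##############
```

```bash
cat > e.py <<'E'
from h import *
from scipy.spatial.transform import Rotation as Ro
import sys
np.set_printoptions(precision=2,suppress=True)
def edge(px):
    o=readout.get_obs(); R=Ro.from_rotvec(o['orientation']).as_matrix(); g=o['ee_pos']+61*R[:,2]
    c,d=ray("side",[px]); d=d[0]
    yaw=np.radians(23.7); M=np.array([[np.cos(yaw),-np.sin(yaw)],[np.sin(yaw),np.cos(yaw)]])
    for L in (200,208,215):
        b=d@(c-g); disc=b*b-((c-g)@(c-g)-L*L)
        if disc<0: print(L,"ray misses by",np.sqrt((c-g)@(c-g)-b*b)-L); disc=0
        for s in {-np.sqrt(disc),np.sqrt(disc)}:
            e=c+d*(-b+s); l=(e-g)/L; hl=l[:2]@M
            print(L,e,'seat',(e[:2]-[641,226.5])@M,e[2]-27,'slope',np.degrees(np.arcsin(-l[2])),'yaw',np.degrees(np.arctan2(hl[1],hl[0])),'top px',proj("top",[e])[0])
edge([float(x) for x in sys.argv[1:3]])
E
python3 e.py 406.5 178.3
python3 - <<'E'
import cv2,glob
f=sorted(glob.glob('pics/top_*.png'))[-1]; im=cv2.cvtColor(cv2.imread(f),cv2.COLOR_BGR2HSV)
print(f)
for v in range(164,200,2): print(v,240,' '.join("%d/%d"%(im[v,u,1],im[v,u,2]) for u in range(244,284,2)))
E
```

```text
200 ray misses by 5.42816745429019
200 [661.59 210.75 177.15] seat [ 12.52 -22.69] 150.15272911849763 slope 21.336646725997724 yaw -6.572683639538263 top px [263.13 167.8 ]
208 [676.2  191.7  199.21] seat [ 18.25 -46.02] 172.21100795496545 slope 14.111137445195139 yaw -12.980742982200288 top px [269.25 160.04]
208 [646.97 229.81 155.09] seat [6.8  0.63] 128.0944502820298 slope 27.123009396388362 yaw 0.41262854771979596 top px [257.28 175.24]
215 [690.02 173.68 220.07] seat [ 23.66 -68.07] 193.0662052939348 slope 7.9821640942447605 yaw -18.44405691253052 top px [275.28 152.4 ]
215 [633.16 247.82 134.24] seat [ 1.39 22.68] 107.23925294306048 slope 32.551669027195594 yaw 7.413628534680756 top px [251.98 181.99]
pics/top_14.png
164 240 57/129 36/134 21/144 11/158 8/155 8/152 14/149 15/139 14/143 15/140 17/133 9/119 5/165 15/166 76/155 80/128 64/127 65/129 65/126 64/127
166 240 19/159 6/157 7/156 13/155 12/145 13/136 14/142 14/143 14/145 15/139 13/135 15/116 7/147 8/167 48/158 89/144 68/128 65/126 64/128 64/127
168 240 27/171 5/164 5/148 13/141 13/137 14/144 14/144 15/140 14/144 14/142 14
[... 1569 characters left out ...]
6/152 99/157 90/127 25/112 22/128 24/115 27/114 25/113 21/124 13/141 12/144 15/139 13/134 48/91 97/140 101/161
192 240 66/131 64/131 64/132 64/131 87/140 98/159 98/145 54/100 19/119 24/116 25/113 27/115 24/118 16/129 15/149 16/148 13/138 26/98 91/118 99/157
194 240 65/133 61/130 62/131 64/131 77/139 97/160 98/156 86/119 22/115 22/125 25/113 27/115 27/114 19/132 16/144 14/141 14/147 16/128 63/97 96/148
196 240 66/132 63/133 66/131 65/134 69/134 89/149 100/160 95/142 49/99 21/122 22/115 27/112 27/114 23/123 14/144 14/149 16/147 14/146 26/107 93/124
198 240 65/133 66/131 64/128 65/130 65/130 76/138 98/158 100/153 83/114 23/111 21/119 25/113 29/113 24/117 17/133 14/142 14/147 15/149 18/127 70/98
```

Emit:
{"name": "servo_tool", "arguments": {
  "plan": [
    [[1,0,0,-0.3,0,0,0],[1,0,0,-0.5,0,0,0],[1,0,0,-0.5,0,0,0],[1,0,0,-0.3,0,0,0],[1,0,0,-0.15,0,0,0]]
  ]
}}

```text
t: 15.32
ee_pos: [449.2, 142.1, 231.1]
orientation: [-0.546, 2.569, 0.142]
ft_force: [0.4, 0.0, -2.2]
width: 25.9
grasp_force: 30.0
```

Emit:
{"name": "servo_tool", "arguments": {
  "plan": [
    [[1,0,0,0,0,0,0],[1,0,0,0,0,0,0],[1,0,0,0,0,0,0]]
  ]
}}

```text
t: 15.57
ee_pos: [449.7, 142.2, 232.7]
orientation: [-0.545, 2.566, 0.142]
ft_force: [0.1, -0.1, -2.2]
width: 26.2
grasp_force: 30.0
```

```bash
python3 c.py | head -12; python3 - <<'E'
import cv2,os,glob
f=max(glob.glob('pics/side_*.png'),key=os.path.getmtime); im=cv2.cvtColor(cv2.imread(f),cv2.COLOR_BGR2HSV)
print(f)
for v in range(186,216): print(v,' '.join("%d/%d"%(im[v,u,1],im[v,u,2]) for u in range(385,413)))
f=max(glob.glob('pics/top_*.png'),key=os.path.getmtime); im=cv2.cvtColor(cv2.imread(f),cv2.COLOR_BGR2HSV)
for v in range(172,200,2): print(v,' '.join("%d/%d"%(im[v,u,1],im[v,u,2]) for u in range(250,278,2)))
E
```

```text
15.5667 [449.69 142.19 232.69] 26.225655316408137 30.002417931100354 [ 0.09 -0.11 -2.24] tool z [ 0.46  0.2  -0.87] tool y [-0.41  0.91 -0.  ]
pred edge [642.92 226.57  76.15] seat xy [ 1.78 -0.7 ] slope 29.921984542870742
side [[323.67 134.11]
 [333.32 142.81]
 [399.15 202.15]] top [[289.76 248.04]
 [285.95 238.63]
 [263.16 182.01]]
side (np.int64(359), np.int64(180))
................##########.......................................
.................##########......................................
..................##########.....................................
...................##########....................................
pics/side_15.png
186 17/134 15/133 16/130 17/132 10/129 10/126 28/137 56/155 70/165 70/165 66/165 68/164 67/164 71/161 69/160 71/161 71/165 68/168 66/177 84/128 83/111 81/101 81/114 83/135 79/146 79/136 83/77 18/43
187 12/130 16/131 13/133 17/133 14/130 6/126 10/127 10/127 58/155 73/167 72/166 68/161 69/158 70/157 72/160 71/159 70/163 68/166 65/168 66/166 79/123 90/111 79/107 87/126 79/136 83/120 107/88 102/85
188 9/116 12/129 13/133 12/129 14/131 14/129 12/12
[... 6039 characters left out ...]
/150 93/140 31/100 13/136 17/138 24/116 27/114 26/116 22/128 14/142 14/145 14/129 46/95
188 57/151 78/157 98/156 72/110 16/128 15/137 23/121 27/115 27/114 24/116 16/131 14/148 14/147 18/113
190 70/135 96/152 99/159 92/127 25/114 14/146 19/133 23/113 25/114 24/115 18/131 14/144 13/140 17/136
192 67/129 86/142 99/159 99/147 53/102 14/126 16/142 23/120 25/113 27/113 23/120 14/142 12/148 17/137
194 65/133 78/140 97/158 98/156 86/119 20/117 14/145 19/122 26/116 24/115 24/116 18/128 14/143 16/146
196 62/132 70/135 88/150 98/158 95/142 45/101 15/138 17/137 24/119 25/114 23/112 20/126 14/147 16/147
198 63/129 66/132 78/140 96/157 100/153 81/113 17/119 16/140 24/126 27/113 25/111 24/117 17/139 14/147
```

```bash
python3 e.py 402.5 199.8 | grep ^208; python3 -c "
from h import *
e=tri([(263,179.3)],[(402.5,199.8)])[0];print(e,proj('side',[e[:3]]))"
```

```text
208 [676.4  193.4  133.26] seat [ 19.1  -44.54] 106.25807313447274 slope 12.9525078706553 yaw -12.590389123119719 top px [272.01 165.74]
208 [650.7  227.01  90.55] seat [ 9.09 -3.43] 63.554708647417215 slope 25.43253169208981 yaw -0.9396684915637308 top px [262.19 178.38]
[649.29314463 226.24822148  89.50769355   3.35438683] [[401.77272289 199.89420623]]
```

Emit:
{"name": "servo_tool", "arguments": {
  "plan": [
    [[1,0,0,-0.1,-0.12,0.275,0],[1,0,0,-0.2,-0.12,0.275,0],[1,0,0,-0.1,0,0,0],[1,0,0,0,0,0,0],[1,0,0,0,0,0,0]]
  ]
}}

```text
t: 16.08
ee_pos: [449.0, 142.0, 216.0]
orientation: [-0.556, 2.619, 0.129]
ft_force: [0.7, 0.1, -2.0]
width: 26.3
grasp_force: 30.0
```

```bash
python3 c.py | head -2; python3 - <<'E'
import cv2,os,glob
f=max(glob.glob('pics/side_*.png'),key=os.path.getmtime); im=cv2.cvtColor(cv2.imread(f),cv2.COLOR_BGR2HSV)
for v in range(198,220): print(v,' '.join("%d/%d"%(im[v,u,1],im[v,u,2]) for u in range(388,408)))
E
```

```text
16.0833 [448.98 141.97 216.02] 26.300078532914682 30.00217079068534 [ 0.7   0.07 -1.99] tool z [ 0.42  0.18 -0.89] tool y [-0.41  0.91 -0.  ]
pred edge [634.18 222.92  48.36] seat xy [-7.68 -0.54] slope 33.00461888680698
198 12/125 14/125 17/123 10/122 9/120 45/142 73/161 74/169 68/164 69/163 70/160 73/158 71/157 74/162 72/163 71/166 70/168 70/164 71/159 70/153
199 12/125 16/125 12/124 18/126 12/123 10/123 41/143 75/167 74/159 73/154 68/157 65/160 70/165 70/168 71/169 71/161 68/154 68/149 72/155 74/158
200 15/121 15/123 16/124 14/125 12/126 12/123 8/121 48/142 71/166 72/170 73/167 69/166 71/166 73/161 72/160 71/155 68/158 71/159 71/158 73/160
201 16/128 15/121 14/125 14/124 15/122 17/123 10/122 8/123 44/144 74/161 71/166 70/165 69/162 68/162 69/160 69/160 72/162 72/160 73/161 71/157
202 8/67 13/114 17/123 17/122 16/124 14/126 15/122 10/125 12/124 43/147 75/163 68/164 70/165 70/164 72/160 72/162 69/159 67/159 65/157 64/155
203 8/200 8/158 16/114 17/120 18/127 18/125 14/126 10/125 10/125 8/124 23/131 70/160 73/154 68/149 68/154 69/159 68/158 68/157 69/156 71/159
204 8/193 6/198 9/148 1
[... 1364 characters left out ...]
/47 6/176 7/183 11/192 6/127 18/84 6/185 11/191 8/185 7/187 10/157 8/188
215 7/191 9/193 8/192 10/195 7/190 7/189 7/191 6/160 5/150 8/182 8/182 7/186 5/154 7/117 6/183 9/192 5/191 8/127 31/50 9/142
216 6/124 13/116 5/188 7/189 10/185 8/191 9/164 8/191 7/192 7/188 8/188 8/191 9/190 8/185 8/184 10/184 5/192 5/196 8/194 9/191
217 7/155 6/122 6/184 8/189 7/192 8/125 26/50 7/145 10/186 8/190 8/161 22/58 7/110 7/180 7/183 8/182 6/119 7/147 7/183 8/188
218 6/86 5/150 7/210 7/195 8/188 9/189 9/196 5/192 10/183 8/185 8/190 7/114 11/139 8/188 8/189 9/190 12/88 4/141 7/176 10/182
219 11/92 3/87 15/70 4/129 7/209 9/202 9/191 9/188 5/190 7/196 9/195 5/186 8/188 8/187 8/191 7/195 9/192 10/187 6/184 10/184
```

```bash
python3 e.py 397.2 206.3 | grep 208; python3 - <<'E'
import cv2,os,glob
from h import *
f=max(glob.glob('pics/top_*.png'),key=os.path.getmtime); im=cv2.cvtColor(cv2.imread(f),cv2.COLOR_BGR2HSV)
for v in range(176,192): print(v,' '.join("%d/%d"%(im[v,u,1],im[v,u,2]) for u in range(258,276)))
E
```

```text
208 [639.99 226.25  59.44] seat [-1.02  0.17] 32.4375511538168 slope 29.46851076474327 yaw 0.1436896412640513 top px [264.18 184.02]
208 [676.73 179.34 121.54] seat [ 13.76 -57.55] 94.53916428829825 slope 11.150085610348272 yaw -16.296325892323633 top px [277.69 166.41]
176 15/137 14/142 14/142 16/141 16/144 16/147 16/146 14/146 16/145 13/138 14/141 14/142 18/131 25/102 66/97 90/128 88/153 75/163
177 11/134 16/143 16/146 14/145 14/146 14/143 14/143 16/144 14/143 15/140 14/141 16/144 13/136 19/110 47/93 87/112 96/144 91/160
178 14/142 16/145 13/142 16/143 12/144 13/140 15/135 14/142 16/146 16/145 16/146 14/145 13/138 15/120 29/96 68/97 92/127 99/155
179 14/146 14/143 15/135 15/137 16/144 14/145 15/139 14/144 14/144 14/143 14/144 13/142 15/135 16/125 21/110 44/92 85/111 95/143
180 13/140 14/141 13/137 15/136 14/145 14/146 16/145 14/146 14/142 11/136 11/139 14/144 13/138 13/135 16/126 28/100 71/100 93/131
181 15/138 14/143 14/144 16/144 14/146 14/145 16/142 13/141 15/140 17/136 13/139 16/147 12/146 16/144 15/133 22/106 55/93 89/118
182 16/145 14/146 16/145 14/144 14/144 15/139 13/134 17
[... 541 characters left out ...]
6 23/123 17/135 14/143 16/145 16/140 16/130 18/113
187 15/137 14/146 14/142 15/137 18/129 22/118 27/114 23/111 28/111 25/110 25/112 24/117 18/126 15/137 11/144 14/142 14/141 18/129
188 16/129 12/143 16/142 15/137 17/136 21/124 24/115 25/110 30/112 28/111 27/112 25/112 17/121 15/138 16/146 14/148 12/146 13/136
189 19/120 15/140 16/146 16/146 15/140 20/128 22/116 27/112 28/111 28/111 25/112 28/111 19/122 17/137 16/145 14/144 12/143 13/142
190 27/114 17/137 14/145 16/145 16/142 19/131 22/117 28/111 28/111 28/109 28/110 28/111 21/119 19/133 17/139 15/136 15/138 12/145
191 33/107 18/126 17/137 15/139 16/141 17/133 21/121 25/114 26/109 30/109 28/109 28/111 24/115 20/126 17/137 15/138 14/141 14/146
```

Emit:
{"name": "servo_tool", "arguments": {
  "plan": [
    [[1,0,0,0,0,0,0],[1,0,0,0,0,0,0],[1,0,0,0,0,0,0],[1,0,0,0,0,0,0],[1,0,0,0,0,0,0]]
  ]
}}

```text
t: 16.6
ee_pos: [448.8, 141.9, 215.7]
orientation: [-0.556, 2.619, 0.129]
ft_force: [-0.5, 0.1, -1.6]
width: 26.6
grasp_force: 30.0
```

```bash
python3 -c "
from workcell import readout, close_job
o=readout.get_obs();print(o['ee_pos'],o['qvel'],o['grasp_force']);print(close_job())"
```

```text
[448.78583933 141.92018135 215.6625067 ] [ 0.00102621 -0.00022733 -0.00056304  0.00227927  0.00059845  0.00212059] 30.002134933602065
the job is handed in; nothing more can be done
None
```

I handed the job in at about 16.6 s, verdict not reported: the plate is pushed home against the stop and released, and by camera estimate the wide chisel is held still over it, sloping about 29°, edge about 25 mm clear.

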